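# Put the washed kitchen bits back in their sorting trays

## Robot

A 6-joint arm with a two-finger parallel gripper is mounted at the origin on the work surface. World frame = base frame: x ahead of the robot, y to its left, z up, the work surface at z = 0. Lengths are in m, angles in rad, forces in N, time in s.
With the tool pointing down it reaches from about 0.4 to 0.925 m from the base axis. Payload 12.5 kg.
Tool frame: the origin (TCP) lies at the very end of the fingers, on their centre line; the grasp point (between the pads) lies env.hold_point_z behind it (env.hold_point_z is the distance from the TCP to the grasp point, in m); z points along the fingers, y is the line along which they close (so a half turn about z gives the same grasp; the last joint's range is limited). The gripper opens to 95 mm and grips with 3 to 60 N. Pads are 20 mm wide; open, the fingers measure 119 mm over their backs; the gripper's body (75 mm by 180 mm) begins 59 mm behind the grasp point.
Start: joints at [1.244, 0.491, 1.559, -0, 1.092, -0.106], TCP at [0.137, 0.61, 0.215] pointing down, gripper open.
Joint ranges: [-3.1, 3.1], [-0.84, 2.19], [0.05, 2.79], [-1.13, 4.28], [0.06, 2.93], [-2.69, 2.69]. Speed limits (rad/s): [2.22, 2.22, 2.79, 3.14, 3.14, 3.14].

## Interface

Orientations are given as [roll, pitch, yaw] about the fixed x, y, z axes, in that order (R = Rz(yaw) Ry(pitch) Rx(roll)).
In Python, from workcell import sensors, viewer, env gives the robot as it stands.
- The arm moves only by the shell command python3 -m jog 'ROWS' [OPENING] [FORCE]. ROWS is JSON, a list of rows, each an object with "travel": the shift along the tool's x, y, z in units of 25 mm (1.0 is 25 mm), a list of three; "dr": the turn, a rotation vector about the tool's x, y, z in degrees, a list of three. In form: [{"travel": [tx, ty, tz], "dr": [wx, wy, wz]}, ...]. A call has 1 to 20 rows; each row shifts and turns the commanded pose from where the row before left it, along the tool's axes as they then stand; what a row does not reach is not made up. A row lasts 1/12 s, in which the tool goes at most 41.7 mm and 7.16 degrees, less where a joint would pass 70% of its speed; a pose out of reach is approached as far as the arm can. A call is refused whole if a number of a shift passes 1 or a number of a turn 7.16, either way. A call with a gripper value outside its range is refused whole. OPENING is the finger opening in mm, from 0 to 95.1, set as the call begins (- or left out, the last holds). The fingers move at their own pace and stop on an object; FORCE is the grip in N (left out, the last holds). Time passes only in rows, so rows that do not move let the fingers close. It gives the time, the measured TCP pose, the force, the opening and the grip force at its end, in the units of the state.
- sensors.read_state(): the state, without advancing time (a new reading comes with each control period).
- viewer.camera(name): name is "scene" or "top" or "wrist"; returns (picture, depth): 420x560x3 uint8, blue, green, red; 420x560 float32, m along the optical axis (not along the pixel's ray), 0 where there is no reading.
- viewer.get_calibration(name): a dict with "camera_matrix" (3x3 intrinsics, pixels), "k1" (the pictures are not rectified: a ray, as slopes to the right and down, at radius r is drawn at 1 + k1 r^2 times it, then the intrinsics apply), "R" (3x3) and "t" (3): a world point X has camera coordinates R X + t. Camera axes: x right, y down, z forward; pixel columns grow to the right and rows downward; lengths in m; the calibration is good to about 2 mm. A picture is of the moment at which its call begins: read the wrist's pose just before it. get_calibration takes no time and is no camera call; for the wrist camera it gives the pose at the moment of the call.
- env.finish_job(): hands the job in; it is judged then, once.
The state is a dict: "time": time; "joint_pos": joint angles; "qvel": joint speeds; "joint_efforts": joint torques, N m; "position": TCP position; "eef_rot": TCP orientation; "ft_force": force on the tool from outside, world axes, zero at the start; "ft_torque": the same for the moment, N m; "width": finger opening in m; "grasp_force": force on a finger pad.
Only numpy, scipy, OpenCV 4.12 (cv2) and the standard library are available. Lean on these libraries where they do the work, as an engineer would, in place of code of your own. Each camera call takes 0.05 s, during which the arm holds its last target. There are 200 camera calls.

## Task

Sort the loose kitchen bits on the worktop into the trays that already hold their kind: the two spice jars upright in the empty bays of the birch spice tray, the two silicone covers flat, knob up, in the empty bays of the white cover tray, one to a bay, and the steel measuring cup upright in the empty long bay of the dark tray with its handle pointing along the bay. The jars are glass: keep them upright and set them down gently, do not drop them. Leave the blue mug and the pepper mill where they stand.

Things in the scene. Friction and masses are not known exactly. Their poses are not given: they have to be found in the camera images.
- amber_jar: Amber glass spice jar with a pale paper label band: body 48 mm across and 66 mm high, then a black screw cap 44 mm across from 72 to 96 mm height (overall 96 mm), about 0.16 kg. Loose, stands upright, round about its z axis. Origin at the centre of its underside, z up. Take it by the cap from above.
- green_jar: Green glass spice jar with a pale paper label band: body 48 mm across and 66 mm high, then a white screw cap 44 mm across from 72 to 96 mm height (overall 96 mm), about 0.16 kg. Loose, stands upright, round about its z axis. Origin at the centre of its underside, z up. Take it by the cap from above.
- orange_lid: Orange silicone glass cover: flat disc 62 mm across and 5 mm thick with a round knob 22 mm across in the middle, rising from 5 to 30 mm height, about 0.05 kg. Loose, lies flat, knob up. Origin at the centre of its underside, z up. Take it by the knob from above.
- yellow_lid: Yellow silicone glass cover: flat disc 62 mm across and 5 mm thick with a round knob 22 mm across in the middle, rising from 5 to 30 mm height, about 0.05 kg. Loose, lies flat, knob up. Origin at the centre of its underside, z up. Take it by the knob from above.
- measuring_cup: Small steel measuring cup, loose, upright, open top: 54 mm across at the rim, 50 mm at the foot, 38 mm high, walls 3 mm, about 0.09 kg. Flat handle, 14 mm wide, at rim height (34 to 37 mm), runs along its -x axis to 97 mm from the cup's axis; it points roughly to the robot at the start. Origin: centre of the cup's underside, z up. Grip across the cup, along its y axis.
- spice_tray: Birch-wood spice tray, fixed: 172 mm square, walls 30 mm high, floor and walls 4 mm thick. Origin: centre of its underside, z up. Dividers as high as the walls make four 80 mm square bays centred at x, y = +/-42 mm. The two at -x (nearer the robot) are empty; the two at +x hold two fixed spice jars (dark red and olive, silver caps, 96 mm high, tops 100 mm above the worktop).
- cover_tray: White plastic tray for silicone covers, fixed: 172 mm square, walls 30 mm high, floor and walls 4 mm thick. Origin: centre of its underside, z up. Dividers as high as the walls make four 80 mm square bays centred at x, y = +/-42 mm. The two at -x (nearer the robot) are empty; the two at +x hold two fixed covers, blue and green, of the same shape as the loose ones.
- measure_tray: Dark grey tray for measuring cups, fixed: 172 mm square, walls 30 mm high, floor and walls 4 mm thick. Origin: centre of its underside, z up. A divider along x makes two bays 164 mm long (x), 80 mm wide (y), centred at y = +/-42 mm. At y = -42: a fixed smaller cup (42 mm across, 30 high, at x = 30 mm, handle to -x); at y = +42: empty. The loose cup's handle may point either way or overhang.
- mug: Blue ceramic mug, a bystander to be left alone: 76 mm across, 90 mm high, handle along its +y axis to about 70 mm from its axis, pointing away from the robot at the start. Loose, 0.33 kg. Origin at the centre of its underside.
- pepper_mill: Dark wooden pepper mill, a bystander to be left alone: 52 mm across, 130 mm high. Loose, 0.25 kg. Origin at the centre of its underside.

How it is judged:
By the outcome, as a careful person would: the job done as asked, in the order asked, and still so for the second after the job is handed in, with the robot touching nothing.
It also fails if it takes over 131 s, if anything falls off the work surface, if the arm or the gripper's body presses on something with over 40 N, if the wrist force passes 120 N, or if a joint passes its speed limit or range.

## Working session

There is one attempt and no reset: what is moved stays moved. The work goes in short steps, Python scripts to look and compute and a shell command to move; the robot and the scene stay as the last step left them, time stands still between calls to the robot, and variables do not carry over. Pictures are saved under pics/ and viewed, at most 15 in all, crops included, and the job is handed in when it is done.

```bash
ls; mkdir -p pics; cat > h.py <<'E'
import numpy as np, cv2
from workcell import sensors, viewer, env
def shot(n,f):
    c=viewer.get_calibration(n); p,d=viewer.camera(n); cv2.imwrite(f'pics/{f}.png',p); np.savez(f'pics/{f}.npz',p=p,d=d,**{k:np.array(c[k]) for k in('camera_matrix','k1','R','t')}); return p,d
def world(f,u,v,z=None):
    "pixel -> world; by depth, or by intersection with plane z"
    q=np.load(f'pics/{f}.npz'); K=q['camera_matrix']; k=float(q['k1'])
    r=cv2.undistortPoints(np.array([[[u,v]]],float),K,np.array([k,0,0,0,0]))[0,0]
    ray=np.array([r[0],r[1],1]); R,t=q['R'],q['t']
    if z is None: return R.T@(ray*q['d'][int(v),int(u)]-t)
    o=-R.T@t; w=R.T@ray; return o+w*(z-o[2])/w[2]
E
python3 - <<'E'
from h import *
shot('top','top1'); shot('scene','scene1'); 
print(sensors.read_state(), env.hold_point_z)
E
```

```text
pics
{'time': 0.1, 'joint_pos': array([ 1.24438824e+00,  4.91496904e-01,  1.55937479e+00, -4.88706380e-06,
        1.09168305e+00, -1.05594379e-01]), 'qvel': array([-8.79720320e-04, -3.27524374e-03, -6.91664566e-04,  4.99336423e-04,
       -6.70384747e-04, -8.46340588e-05]), 'joint_efforts': array([ 3.85824504e-03, -6.13625121e+01, -2.58610529e+01,  6.94220373e-02,
        4.69633390e-02, -1.17610516e-04]), 'position': array([0.1367997 , 0.60963632, 0.21412638]), 'eef_rot': array([-3.14063546e+00, -9.70929289e-05,  2.92078115e+00]), 'ft_force': array([-0.43711575,  0.24187945,  1.35269467]), 'ft_torque': array([ 0.00231149, -0.02628089, -0.05827922]), 'grasp_force': 0.0, 'width': 0.09539627900188409} 0.0188
```

View pics/top1.png

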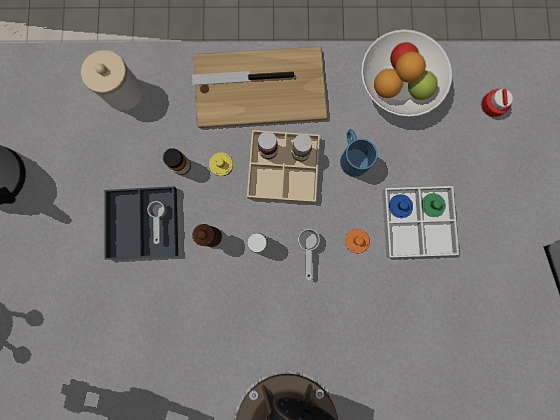

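View pics/scene1.png

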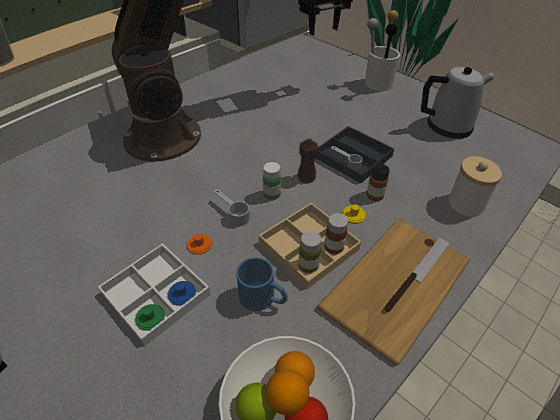

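The top view shows (u,v): amber jar ~(175,160), green jar (257,243), pepper mill (207,235), yellow cover (221,163), orange cover (357,241), cup (310,240) with its handle towards the robot, mug (358,155). The trays are at (142,223), (284,166) and (422,222). I'll enlarge it.

```bash
python3 - <<'E'
from h import *
p=cv2.imread('pics/top1.png')
def crop(u0,v0,w,h,s): return cv2.resize(p[v0:v0+h,u0:u0+w],None,fx=s,fy=s,interpolation=cv2.INTER_CUBIC)
cv2.imwrite('pics/c1.png',crop(95,120,200,150,4)); cv2.imwrite('pics/c2.png',crop(235,120,200,150,4)[:, :]); cv2.imwrite('pics/c3.png',crop(290,170,180,130,4))
E
```

```text
(no output)
```

View pics/c1.png

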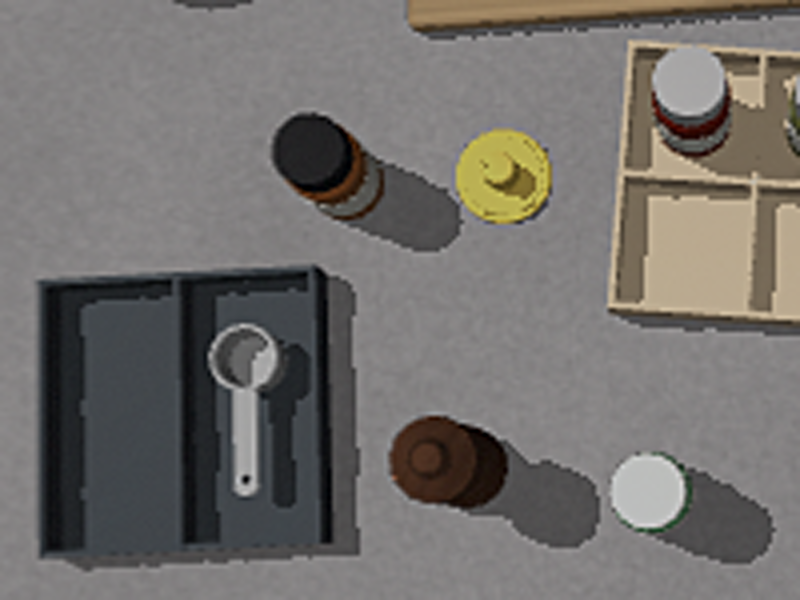

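View pics/c3.png

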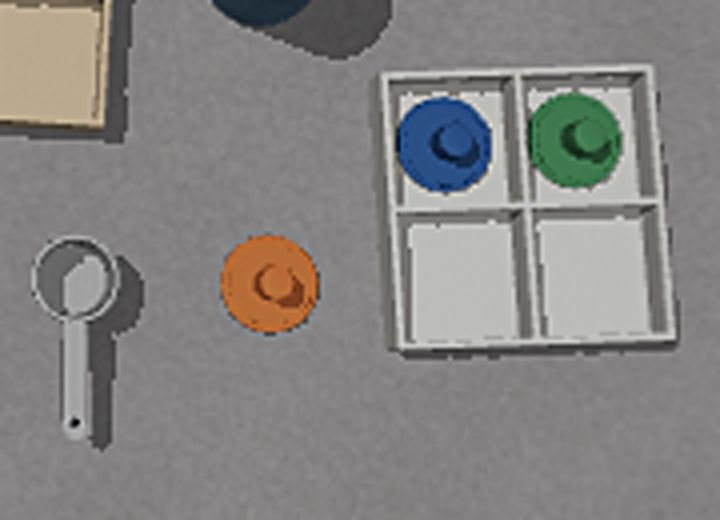

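```bash
python3 - <<'E'
from h import *
c1=lambda x,y:(95+(x+.5)/4-.5,120+(y+.5)/4-.5); c3=lambda x,y:(290+(x+.5)/4-.5,170+(y+.5)/4-.5)
for n,c,x,y,z in [('amber',c1,312,152,.096),('green',c1,649,490,.096),('mill',c1,430,452,.13),('yel',c1,503,176,.005),('yelknob',c1,494,164,.03),('or',c3,270,284,.005),('orknob',c3,274,280,.03),('cup',c3,76,279,.038),('handle',c3,75,432,.037),
 ('sTL',c1,630,42,.03),('sBL',c1,610,308,.03),('sX',c1,757,181,.03),('sBR',c3,104,129,.03),
 ('cTL',c3,381,74,.03),('cTR',c3,652,67,.03),('cBR',c3,676,343,.03),('cBL',c3,396,350,.03),('cX',c3,525,208,.03),
 ('mTL',c1,40,281,.03),('mTR',c1,318,268,.03),('mBR',c1,330,546,.03),('mBL',c1,42,555,.03)]:
    u,v=c(x,y); print(n,np.round(world('top1',u,v,z),4),np.round(world('top1',round(u),round(v)),4))
c=viewer.get_calibration('top'); print(-c['R'].T@c['t'],c['k1'])
E
```

```text
amber [0.6398 0.2613 0.096 ] [0.6381 0.2596 0.0989]
green [0.4406 0.0651 0.096 ] [0.4409 0.0648 0.0961]
mill [0.4619 0.1835 0.13  ] [0.4611 0.1838 0.1296]
yel [0.6456 0.1636 0.005 ] [0.6391 0.1609 0.0286]
yelknob [0.6475 0.1655 0.03  ] [0.6463 0.1656 0.031 ]
or [ 0.4438 -0.1827  0.005 ] [ 0.4422 -0.1771  0.0314]
orknob [ 0.4455 -0.1803  0.03  ] [ 0.4446 -0.1797  0.031 ]
cup [ 0.4474 -0.0576  0.038 ] [ 0.4495 -0.0612  0.0018]
handle [ 0.3553 -0.0553  0.037 ] [ 0.3544 -0.0544  0.0358]
sTL [0.7258 0.08   0.03  ] [0.7259 0.0803 0.0306]
sBL [0.5554 0.0928 0.03  ] [0.5557 0.0938 0.0217]
sX [6.351e-01 5.000e-04 3.000e-02] [6.347e-01 2.000e-04 3.030e-02]
sBR [ 0.5405 -0.0774  0.03  ] [ 5.44e-01 -8.12e-02 -1.00e-04]
cTL [ 0.5734 -0.252   0.03  ] [ 0.5735 -0.252   0.0311]
cTR [ 0.5762 -0.4237  0.03  ] [ 0.5827 -0.4399 -0.0034]
cBR [ 0.4037 -0.4278  0.03  ] [ 0.4043 -0.4411  0.0032]
cBL [ 0.4018 -0.254   0.03  ] [ 0.4017 -0.2631  0.0005]
cX [ 0.4882 -0.3384  0.03  ] [ 0.4872 -0.3384  0.0306]
mTL [0.576  0.4463 0.03  ] [0.5757 0.4452 0.0303]
mTR [0.5824 0.2742 0.03  ] [0.5826 0.2762 0.0236]
mBR [0.4107 0.2633 0.03  ] [ 0.4109  0.2718 -0.0014]
mBL [0.4073 0.438  0.03  ] [0.4082 0.4376 0.0319]
[0.41554267 0.01285363 0.99276929] -0.010316744991741627
```

Sizes agree with the given ones to about 2 mm. Tray poses: spice (.634,.001) yaw −4.7°, cover (.4885,−.339) yaw 1°, measure (.494,.3555) yaw 2.5°. I'm moving over the amber jar.

```bash
cat >> h.py <<'E'
def go(x,y,z,yaw=180):
    "remaining move: turn first (deg about tool z), then shift in tool axes after the turn, units of 25 mm"
    s=sensors.read_state(); p=s['position']; d=(np.degrees(s['eef_rot'][2])-yaw+180)%360-180
    a=np.radians(yaw); D=(np.array([x,y,z])-p)/.025
    print('t',round(s['time'],2),'pos',p.round(4),'rpy',np.degrees(s['eef_rot']).round(2),'turn',round(d,2),'travel',np.round([D[0]*np.cos(a)+D[1]*np.sin(a),D[0]*np.sin(a)-D[1]*np.cos(a),-D[2]],3))
E
python3 -m jog '[{"travel":[0,0,0],"dr":[0,0,-6.3]},{"travel":[0,0,0],"dr":[0,0,-6.3]},{"travel":[-1,-0.75,0],"dr":[0,0,0]},{"travel":[-1,-0.75,0],"dr":[0,0,0]},{"travel":[-1,-0.75,0],"dr":[0,0,0]},{"travel":[-1,-0.75,0],"dr":[0,0,0]},{"travel":[-1,-0.75,0],"dr":[0,0,0]},{"travel":[-1,-0.75,0],"dr":[0,0,0]},{"travel":[-1,-0.75,0],"dr":[0,0,0]},{"travel":[-1,-0.75,0],"dr":[0,0,0]},{"travel":[-1,-0.75,0],"dr":[0,0,0]},{"travel":[-1,-0.75,0],"dr":[0,0,0]},{"travel":[-1,-0.75,0],"dr":[0,0,0]},{"travel":[-1,-0.75,0],"dr":[0,0,0]},{"travel":[-1,-0.75,0],"dr":[0,0,0]},{"travel":[-1,-0.75,0],"dr":[0,0,0]},{"travel":[-1,-0.75,0],"dr":[0,0,0]},{"travel":[-1,-0.75,0],"dr":[0,0,0]},{"travel":[0,0,0],"dr":[0,0,0]}]' 95
python3 -c "
from h import *
go(.6395,.261,.215)
shot('wrist','w1')"
```

```text
time: 1.68
position: [0.5401, 0.3064, 0.214]
eef_rot: [-3.141, 0.001, 3.137]
ft_force: [0.3, -0.3, -0.1]
width: 0.0952
grasp_force: 0.0
t 1.68 pos [0.5401 0.3064 0.214 ] rpy [-1.7996e+02  3.0000e-02  1.7976e+02] turn -0.24 travel [-3.975 -1.817 -0.04 ]
```

View pics/w1.png

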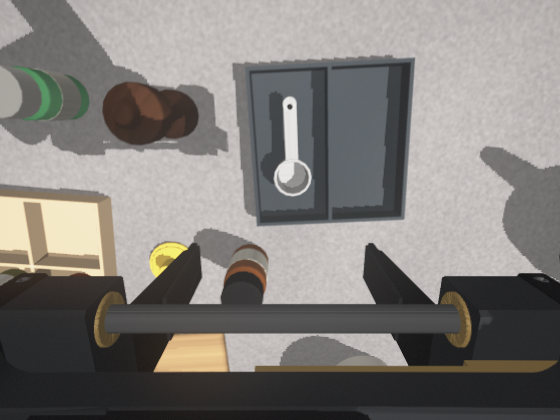

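The wrist view looks back past the fingers. It shows the dark tray's rim corners at (248,66), (413,59), (405,218), (258,223), and the amber jar's cap behind the bar.

```bash
python3 -c "
from h import *
P=[world('w1',u,v,.03) for u,v in [(248,66),(413,59),(405,218),(258,223)]]
for p in P: print(p.round(4))
print(np.mean(P,0))
print(world('w1',243,296),world('w1',240,297,.096),world('w1',249,250,.066))
"
python3 -m jog '[{"travel":[-1,-0.5,0],"dr":[0,0,-0.2]},{"travel":[-1,-0.5,0],"dr":[0,0,0]},{"travel":[-1,-0.5,0],"dr":[0,0,0]},{"travel":[-1,-0.3,0],"dr":[0,0,0]},{"travel":[0,0,1],"dr":[0,0,0]},{"travel":[0,0,1],"dr":[0,0,0]},{"travel":[0,0,0],"dr":[0,0,0]},{"travel":[0,0,0],"dr":[0,0,0]}]'
python3 -c "
from h import *
go(.6395,.261,.067)
p,d=shot('wrist','w2')"
```

```text
[0.4118 0.2721 0.03  ]
[0.4061 0.4385 0.03  ]
[0.5745 0.4487 0.03  ]
[0.58   0.2779 0.03  ]
[0.49311015 0.35928406 0.03      ]
[0.45910511 0.3068607  0.38373013] [0.63723215 0.26283945 0.096     ] [0.59839074 0.27033315 0.066     ]
time: 2.4
position: [0.6356, 0.2653, 0.1638]
eef_rot: [-3.141, -0.003, -3.138]
ft_force: [-0.0, -0.1, 0.8]
width: 0.0949
grasp_force: 0.0
t 2.4 pos [0.6356 0.2653 0.1638] rpy [-1.7996e+02 -1.6000e-01 -1.7981e+02] turn 0.19 travel [-0.157 -0.172  3.874]
```

View pics/w2.png

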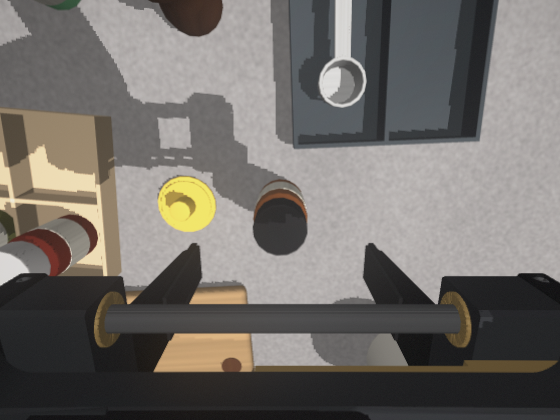

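The amber cap top is at (281,226) and the yellow knob top at about (183,209).

```bash
python3 -c "
from h import *
print(world('w2',281,226,.096),world('w2',281,226),world('w2',187,203,.005),world('w2',181,209,.03))
p,d=np.load('pics/w2.npz')['p'],0
"
```

```text
[0.63812313 0.26431335 0.096     ] [0.6378482  0.26431608 0.09678795] [0.64437291 0.16390693 0.005     ] [0.64375688 0.16517695 0.03      ]
```

```bash
python3 -m jog '[{"travel":[-0.12,-0.1,0.5],"dr":[0,0,0.1]},{"travel":[0,0,1],"dr":[0,0,0]},{"travel":[0,0,1],"dr":[0,0,0]},{"travel":[0,0,0.7],"dr":[0,0,0]},{"travel":[0,0,0.4],"dr":[0,0,0]},{"travel":[0,0,0.27],"dr":[0,0,0]},{"travel":[0,0,0],"dr":[0,0,0]},{"travel":[0,0,0],"dr":[0,0,0]}]'
python3 -m jog '[{"travel":[0,0,0],"dr":[0,0,0]},{"travel":[0,0,0],"dr":[0,0,0]},{"travel":[0,0,0],"dr":[0,0,0]},{"travel":[0,0,0],"dr":[0,0,0]},{"travel":[0,0,0],"dr":[0,0,0]},{"travel":[0,0,0],"dr":[0,0,0]},{"travel":[0,0,0],"dr":[0,0,0]},{"travel":[0,0,0],"dr":[0,0,0]},{"travel":[0,0,0],"dr":[0,0,0]},{"travel":[0,0,0],"dr":[0,0,0]}]' 38 18
```

```text
time: 3.12
position: [0.6401, 0.2624, 0.0687]
eef_rot: [3.141, 0.001, -3.141]
ft_force: [0.2, 0.0, 0.2]
width: 0.0949
grasp_force: 0.0
time: 3.95
position: [0.6397, 0.2622, 0.0679]
eef_rot: [3.141, -0.0, -3.141]
ft_force: [-0.7, 0.8, 0.1]
width: 0.0437
grasp_force: 18.0
```

```bash
python3 -m jog '[{"travel":[0,0,-0.5],"dr":[0,0,0]},{"travel":[0,0,-0.9],"dr":[0,0,0]},{"travel":[0,0,-0.8],"dr":[0,0,0]},{"travel":[0,0,-0.3],"dr":[0,0,0]},{"travel":[0.1,-0.4,0],"dr":[0,0,0]},{"travel":[0.2,-0.8,0],"dr":[0,0,0]},{"travel":[0.2,-0.9,0],"dr":[0,0,0]},{"travel":[0.2,-0.9,0],"dr":[0,0,0]},{"travel":[0.2,-0.9,0],"dr":[0,0,0]},{"travel":[0.2,-0.9,0],"dr":[0,0,0]},{"travel":[0.2,-0.9,0],"dr":[0,0,0]},{"travel":[0.2,-0.9,0],"dr":[0,0,0]},{"travel":[0.1,-0.9,0],"dr":[0,0,0]},{"travel":[0.1,-0.75,0],"dr":[0,0,0]},{"travel":[0.06,-0.4,0],"dr":[0,0,0]},{"travel":[0,0,0],"dr":[0,0,0]},{"travel":[0,0,0],"dr":[0,0,0]}]'
python3 -c "
from h import *
go(.5956,.0463,.0725)
p,d=shot('wrist','w3')"
```

```text
time: 5.37
position: [0.5956, 0.0457, 0.13]
eef_rot: [3.141, -0.001, 3.141]
ft_force: [-0.5, 1.1, -2.0]
width: 0.0439
grasp_force: 18.0
t 5.37 pos [0.5956 0.0457 0.13  ] rpy [ 1.7999e+02 -4.0000e-02  1.7999e+02] turn -0.01 travel [-2.000e-03  2.300e-02  2.298e+00]
```

View pics/w3.png

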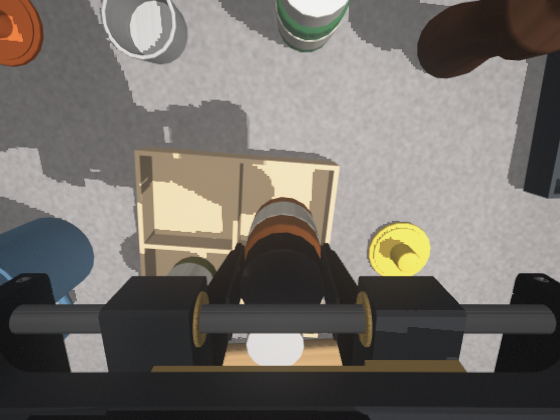

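The jar hangs upright over the left (+y) bay, whose walls are at u=240 and 333. I'm lowering it gently.

```bash
python3 -m jog '[{"travel":[0,0,0.4],"dr":[0,0,0]},{"travel":[0,0,0.6],"dr":[0,0,0]},{"travel":[0,0,0.5],"dr":[0,0,0]},{"travel":[0,0,0.3],"dr":[0,0,0]},{"travel":[0,0,0.2],"dr":[0,0,0]},{"travel":[0,0,0.12],"dr":[0,0,0]},{"travel":[0,0,0.08],"dr":[0,0,0]},{"travel":[0,0,0.04],"dr":[0,0,0]},{"travel":[0,0,0.04],"dr":[0,0,0]},{"travel":[0,0,0.02],"dr":[0,0,0]},{"travel":[0,0,0],"dr":[0,0,0]},{"travel":[0,0,0],"dr":[0,0,0]}]'
```

```text
time: 6.42
position: [0.596, 0.0458, 0.0731]
eef_rot: [3.141, 0.0, -3.141]
ft_force: [-0.3, 1.2, -2.3]
width: 0.0437
grasp_force: 18.0
```

```bash
python3 -m jog '[{"travel":[0,0,0.02],"dr":[0,0,0]},{"travel":[0,0,0.02],"dr":[0,0,0]},{"travel":[0,0,0.02],"dr":[0,0,0]},{"travel":[0,0,0.02],"dr":[0,0,0]},{"travel":[0,0,0],"dr":[0,0,0]}]'
```

```text
time: 6.83
position: [0.5963, 0.046, 0.0718]
eef_rot: [3.142, 0.001, -3.141]
ft_force: [-1.3, 1.3, 6.9]
width: 0.0433
grasp_force: 18.0
```

Contact at 6.9 N. Releasing, then rising.

```bash
python3 -m jog '[{"travel":[0,0,0],"dr":[0,0,0]},{"travel":[0,0,0],"dr":[0,0,0]},{"travel":[0,0,0],"dr":[0,0,0]},{"travel":[0,0,0],"dr":[0,0,0]},{"travel":[0,0,-0.4],"dr":[0,0,0]},{"travel":[0,0,-1],"dr":[0,0,0]},{"travel":[0,0,-1],"dr":[0,0,0]},{"travel":[0,0,-1],"dr":[0,0,0]},{"travel":[0,0,0],"dr":[0,0,0]}]' 66
python3 -c "
from h import *
go(.4408,.065,.16)"
```

```text
time: 7.58
position: [0.5977, 0.0459, 0.1611]
eef_rot: [-3.141, 0.007, -3.141]
ft_force: [0.3, -0.2, 0.5]
width: 0.066
grasp_force: 0.0
t 7.58 pos [0.5977 0.0459 0.1611] rpy [-179.99    0.41 -179.95] turn 0.05 travel [6.275 0.765 0.045]
```

```bash
python3 -m jog '[{"travel":[1,0.1,0],"dr":[0,0,0]},{"travel":[1,0.1,0],"dr":[0,0,0]},{"travel":[1,0.1,0],"dr":[0,0,0]},{"travel":[1,0.1,0],"dr":[0,0,0]},{"travel":[1,0.1,0],"dr":[0,0,0]},{"travel":[0.8,0.2,0],"dr":[0,0,0]},{"travel":[0.45,0.07,0],"dr":[0,0,0]},{"travel":[0,0,0],"dr":[0,0,0]},{"travel":[0,0,0],"dr":[0,0,0]}]' 90
python3 -c "
from h import *
go(.4408,.065,.067)
shot('wrist','w4')"
```

```text
time: 8.33
position: [0.4404, 0.065, 0.1563]
eef_rot: [3.142, 0.001, -3.14]
ft_force: [0.2, 0.4, 0.1]
width: 0.0901
grasp_force: 0.0
t 8.33 pos [0.4404 0.065  0.1563] rpy [ 1.8000e+02  8.0000e-02 -1.7994e+02] turn 0.06 travel [-0.016  0.     3.573]
```

View pics/w4.png

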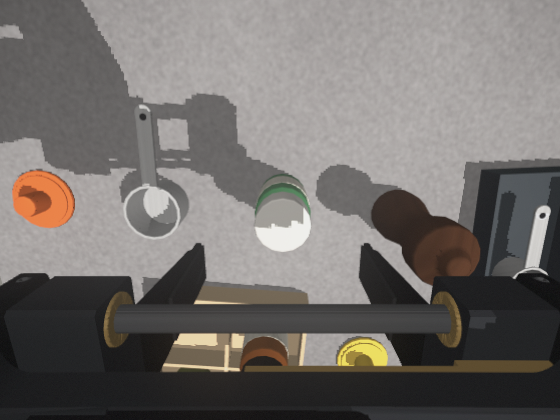

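The green cap is centred at (282,221), between the fingers. The cup rim is at (154,211), handle end (143,113); the mill stands clear at right.

```bash
python3 -c "
from h import *
print(world('w4',282,221,.096),world('w4',154,211,.038),world('w4',143,117,.037),world('w4',34,202,.03))"
python3 -m jog '[{"travel":[-0.02,0,0.8],"dr":[0,0,0]},{"travel":[0,0,1],"dr":[0,0,0]},{"travel":[0,0,0.9],"dr":[0,0,0]},{"travel":[0,0,0.5],"dr":[0,0,0]},{"travel":[0,0,0.3],"dr":[0,0,0]},{"travel":[0,0,0],"dr":[0,0,0]}]'
python3 -m jog '[{"travel":[0,0,0],"dr":[0,0,0]},{"travel":[0,0,0],"dr":[0,0,0]},{"travel":[0,0,0],"dr":[0,0,0]},{"travel":[0,0,0],"dr":[0,0,0]},{"travel":[0,0,0],"dr":[0,0,0]},{"travel":[0,0,0],"dr":[0,0,0]},{"travel":[0,0,0],"dr":[0,0,0]},{"travel":[0,0,0],"dr":[0,0,0]},{"travel":[0,0,0],"dr":[0,0,0]},{"travel":[0,0,0],"dr":[0,0,0]}]' 38 18
```

```text
[0.43655168 0.06483974 0.096     ] [ 0.44631895 -0.05542055  0.038     ] [ 0.36168123 -0.05555148  0.037     ] [ 0.43993997 -0.17194965  0.03      ]
time: 8.88
position: [0.4405, 0.0648, 0.067]
eef_rot: [3.142, -0.002, -3.141]
ft_force: [-0.2, -0.7, 0.1]
width: 0.0901
grasp_force: 0.0
time: 9.72
position: [0.4402, 0.065, 0.0685]
eef_rot: [3.141, 0.0, -3.141]
ft_force: [-0.9, 0.8, 3.0]
width: 0.0436
grasp_force: 18.0
```

```bash
python3 -m jog '[{"travel":[0,0,-0.5],"dr":[0,0,0]},{"travel":[0,0,-0.9],"dr":[0,0,0]},{"travel":[0,0,-0.8],"dr":[0,0,0]},{"travel":[0,0,-0.3],"dr":[0,0,0]},{"travel":[-0.4,-0.3,0],"dr":[0,0,0]},{"travel":[-0.8,-0.5,0],"dr":[0,0,0]},{"travel":[-0.8,-0.6,0],"dr":[0,0,0]},{"travel":[-0.8,-0.6,0],"dr":[0,0,0]},{"travel":[-0.8,-0.6,0],"dr":[0,0,0]},{"travel":[-0.8,-0.6,0],"dr":[0,0,0]},{"travel":[-0.8,-0.5,0],"dr":[0,0,0]},{"travel":[-0.5,-0.3,0],"dr":[0,0,0]},{"travel":[-0.24,-0.1,0],"dr":[0,0,0]},{"travel":[0,0,0],"dr":[0,0,0]},{"travel":[0,0,0],"dr":[0,0,0]}]'
python3 -c "
from h import *
go(.5887,-.0374,.0725)"
```

```text
time: 10.97
position: [0.588, -0.0373, 0.1297]
eef_rot: [3.141, -0.002, -3.141]
ft_force: [0.3, 0.3, -1.2]
width: 0.0434
grasp_force: 18.0
t 10.97 pos [ 0.588  -0.0373  0.1297] rpy [ 1.7997e+02 -1.1000e-01 -1.7996e+02] turn 0.04 travel [-0.028 -0.004  2.289]
```

```bash
python3 -m jog '[{"travel":[0,0,0.4],"dr":[0,0,0]},{"travel":[0,0,0.6],"dr":[0,0,0]},{"travel":[0,0,0.5],"dr":[0,0,0]},{"travel":[0,0,0.3],"dr":[0,0,0]},{"travel":[0,0,0.2],"dr":[0,0,0]},{"travel":[0,0,0.1],"dr":[0,0,0]},{"travel":[0,0,0.06],"dr":[0,0,0]},{"travel":[0,0,0.04],"dr":[0,0,0]},{"travel":[0,0,0.02],"dr":[0,0,0]},{"travel":[0,0,0.02],"dr":[0,0,0]},{"travel":[0,0,0],"dr":[0,0,0]},{"travel":[0,0,0],"dr":[0,0,0]}]'
```

```text
time: 11.97
position: [0.5888, -0.0374, 0.0751]
eef_rot: [3.142, 0.0, -3.141]
ft_force: [-0.0, -0.0, -1.7]
width: 0.0437
grasp_force: 18.0
```

```bash
python3 -m jog '[{"travel":[0,0,0.02],"dr":[0,0,0]},{"travel":[0,0,0.02],"dr":[0,0,0]},{"travel":[0,0,0.02],"dr":[0,0,0]},{"travel":[0,0,0.02],"dr":[0,0,0]},{"travel":[0,0,0],"dr":[0,0,0]}]'
```

```text
time: 12.38
position: [0.5886, -0.0374, 0.0727]
eef_rot: [3.141, -0.0, -3.141]
ft_force: [0.3, -0.3, -1.3]
width: 0.044
grasp_force: 18.0
```

```bash
python3 -m jog '[{"travel":[0,0,0.02],"dr":[0,0,0]},{"travel":[0,0,0.02],"dr":[0,0,0]},{"travel":[0,0,0],"dr":[0,0,0]}]'
```

```text
time: 12.63
position: [0.5889, -0.0374, 0.0725]
eef_rot: [-3.142, 0.001, -3.141]
ft_force: [-1.9, 0.4, 5.5]
width: 0.0432
grasp_force: 18.0
```

```bash
python3 -m jog '[{"travel":[0,0,0],"dr":[0,0,0]},{"travel":[0,0,0],"dr":[0,0,0]},{"travel":[0,0,0],"dr":[0,0,0]},{"travel":[0,0,0],"dr":[0,0,0]},{"travel":[0,0,-0.4],"dr":[0,0,0]},{"travel":[0,0,-1],"dr":[0,0,0]},{"travel":[0,0,-1],"dr":[0,0,0]},{"travel":[0,0,-1],"dr":[0,0,0]},{"travel":[0.8,-0.8,0],"dr":[0,0,0]},{"travel":[0.8,-0.8,0],"dr":[0,0,0]},{"travel":[0.8,-0.8,0],"dr":[0,0,0]},{"travel":[0.8,-0.8,0],"dr":[0,0,0]},{"travel":[0.8,-0.8,0],"dr":[0,0,0]},{"travel":[0.8,-0.8,0],"dr":[0,0,0]},{"travel":[0.9,-0.9,1],"dr":[0,0,0]},{"travel":[0,0,1],"dr":[0,0,0]},{"travel":[0,0,0],"dr":[0,0,0]},{"travel":[0,0,0],"dr":[0,0,0]}]' 66
python3 -c "
from h import *
go(.4445,-.18,.008)
shot('wrist','w5')"
```

```text
time: 14.13
position: [0.4462, -0.18, 0.1071]
eef_rot: [3.141, -0.001, -3.141]
ft_force: [0.3, -0.3, 0.4]
width: 0.0659
grasp_force: 0.0
t 14.13 pos [ 0.4462 -0.18    0.1071] rpy [ 1.7995e+02 -7.0000e-02 -1.7999e+02] turn 0.01 travel [6.900e-02 1.000e-03 3.963e+00]
```

View pics/w5.png

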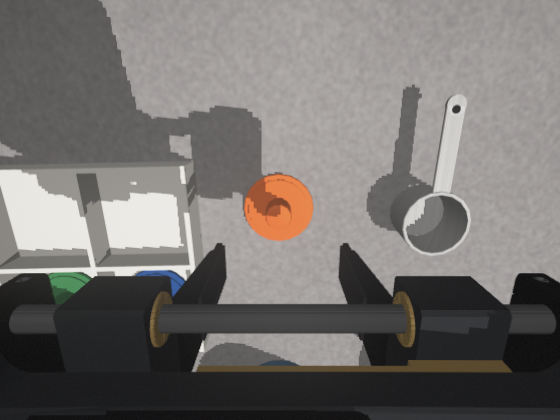

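The orange knob is at (279,213), centred between the fingers (mid 281). The cup rim is at (431,221) and its handle end at (457,100).

```bash
python3 -c "
from h import *
for u,v,z in [(279,213,.03),(278,207,.005),(431,221,.038),(457,101,.037)]: print(world('w5',u,v,z).round(4))"
```

```text
[ 0.441  -0.1825  0.03  ]
[ 0.4431 -0.1836  0.005 ]
[ 0.4451 -0.063   0.038 ]
[ 0.3559 -0.0563  0.037 ]
```

```bash
python3 -m jog '[{"travel":[0.11,-0.08,0.8],"dr":[0,0,0]},{"travel":[0,0,1],"dr":[0,0,0]},{"travel":[0,0,0.8],"dr":[0,0,0]},{"travel":[0,0,0.6],"dr":[0,0,0]},{"travel":[0,0,0.4],"dr":[0,0,0]},{"travel":[0,0,0.28],"dr":[0,0,0]},{"travel":[0,0,0],"dr":[0,0,0]},{"travel":[0,0,0],"dr":[0,0,0]}]' 50
python3 -m jog '[{"travel":[0,0,0],"dr":[0,0,0]},{"travel":[0,0,0],"dr":[0,0,0]},{"travel":[0,0,0],"dr":[0,0,0]},{"travel":[0,0,0],"dr":[0,0,0]},{"travel":[0,0,0],"dr":[0,0,0]},{"travel":[0,0,0],"dr":[0,0,0]},{"travel":[0,0,0],"dr":[0,0,0]},{"travel":[0,0,0],"dr":[0,0,0]}]' 15 12
```

```text
time: 14.85
position: [0.4441, -0.1819, 0.0104]
eef_rot: [-3.141, 0.001, -3.14]
ft_force: [-0.0, -0.6, -0.1]
width: 0.0502
grasp_force: 0.0
time: 15.52
position: [0.4437, -0.1821, 0.0101]
eef_rot: [-3.141, 0.0, -3.141]
ft_force: [-0.3, 0.2, 5.9]
width: 0.0217
grasp_force: 12.0
```

```bash
python3 -m jog '[{"travel":[0,0,-0.8],"dr":[0,0,0]},{"travel":[0,0,-1],"dr":[0,0,0]},{"travel":[0,0,-1],"dr":[0,0,0]},{"travel":[-0.14,-0.5,0],"dr":[0,0,0]},{"travel":[0,-1,0],"dr":[0,0,0]},{"travel":[0,-1,0],"dr":[0,0,0]},{"travel":[0,-1,0],"dr":[0,0,0]},{"travel":[0,-1,0],"dr":[0,0,0]},{"travel":[0,-1,0],"dr":[0,0,0]},{"travel":[0,-1,0],"dr":[0,0,0]},{"travel":[0,-1,0],"dr":[0,0,0]},{"travel":[0,-0.48,0],"dr":[0,0,0]},{"travel":[0,0,0],"dr":[0,0,0]},{"travel":[0,0,0],"dr":[0,0,0]}]'
python3 -c "
from h import *
go(.4472,-.3817,.015)
shot('wrist','w6')"
```

```text
time: 16.68
position: [0.4468, -0.3811, 0.0791]
eef_rot: [3.14, -0.001, 3.142]
ft_force: [-0.8, -0.3, 0.1]
width: 0.0217
grasp_force: 12.0
t 16.68 pos [ 0.4468 -0.3811  0.0791] rpy [ 1.7993e+02 -5.0000e-02  1.8000e+02] turn -0.0 travel [-0.017 -0.024  2.563]
```

View pics/w6.png

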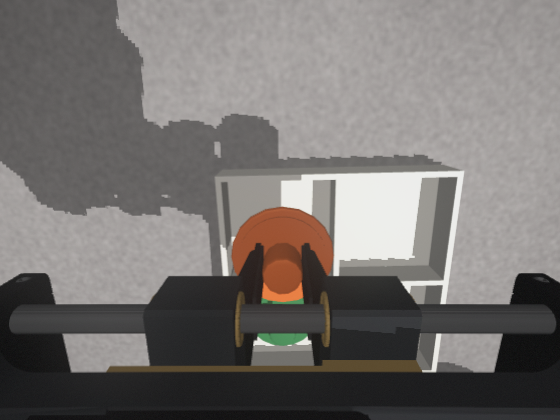

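The orange cover hangs centred over the far bay (walls at u≈222 and 335 at rim height, cover at 283). I'm lowering it.

```bash
python3 -m jog '[{"travel":[0,0,0.8],"dr":[0,0,0]},{"travel":[0,0,0.8],"dr":[0,0,0]},{"travel":[0,0,0.4],"dr":[0,0,0]},{"travel":[0,0,0.3],"dr":[0,0,0]},{"travel":[0,0,0.15],"dr":[0,0,0]},{"travel":[0,0,0.08],"dr":[0,0,0]},{"travel":[0,0,0.04],"dr":[0,0,0]},{"travel":[0,0,0],"dr":[0,0,0]},{"travel":[0,0,0],"dr":[0,0,0]}]'
```

```text
time: 17.48
position: [0.4474, -0.3817, 0.0161]
eef_rot: [-3.141, 0.001, -3.141]
ft_force: [-0.4, 0.3, -0.4]
width: 0.0216
grasp_force: 12.0
```

```bash
python3 -m jog '[{"travel":[0,0,0.04],"dr":[0,0,0]},{"travel":[0,0,0.04],"dr":[0,0,0]},{"travel":[0,0,0],"dr":[0,0,0]}]'
python3 -m jog '[{"travel":[0,0,0],"dr":[0,0,0]},{"travel":[0,0,0],"dr":[0,0,0]},{"travel":[0,0,0],"dr":[0,0,0]},{"travel":[0,0,-0.5],"dr":[0,0,0]},{"travel":[0,0,-1],"dr":[0,0,0]},{"travel":[0,0,-1],"dr":[0,0,0]},{"travel":[0,0,-1],"dr":[0,0,0]},{"travel":[0,0,-1],"dr":[0,0,0]},{"travel":[0,0,-1],"dr":[0,0,0]},{"travel":[0,0,-1],"dr":[0,0,0]},{"travel":[0,0,-0.8],"dr":[0,0,0]},{"travel":[0,1,0],"dr":[0,0,0]},{"travel":[0,1,0],"dr":[0,0,0]},{"travel":[0,0,0],"dr":[0,0,0]}]' 38
python3 -c "
from h import *
go(.6455,.1645,.19,180)"
```

```text
time: 17.73
position: [0.4474, -0.3817, 0.0141]
eef_rot: [-3.141, 0.001, -3.141]
ft_force: [-0.2, 0.9, 3.8]
width: 0.0219
grasp_force: 12.0
time: 18.9
position: [0.4467, -0.3282, 0.1974]
eef_rot: [3.141, 0.0, -3.139]
ft_force: [0.1, -0.5, 0.4]
width: 0.0379
grasp_force: 0.0
t 18.9 pos [ 0.4467 -0.3282  0.1974] rpy [ 1.7996e+02  1.0000e-02 -1.7988e+02] turn 0.12 travel [-7.951 19.71   0.296]
```

```bash
python3 -m jog '[{"travel":[-0.4,0.98,0],"dr":[0,0,0]},{"travel":[-0.4,0.98,0],"dr":[0,0,0]},{"travel":[-0.4,0.98,0],"dr":[0,0,0]},{"travel":[-0.4,0.98,0],"dr":[0,0,0]},{"travel":[-0.4,0.98,0],"dr":[0,0,0]},{"travel":[-0.4,0.98,0],"dr":[0,0,0]},{"travel":[-0.4,0.98,0],"dr":[0,0,0]},{"travel":[-0.4,0.98,0],"dr":[0,0,0]},{"travel":[-0.4,0.98,0],"dr":[0,0,0]},{"travel":[-0.4,0.98,0],"dr":[0,0,0]},{"travel":[-0.4,0.98,0],"dr":[0,0,0]},{"travel":[-0.4,0.98,0],"dr":[0,0,0]},{"travel":[-0.4,0.98,0],"dr":[0,0,0]},{"travel":[-0.4,0.98,0],"dr":[0,0,0]},{"travel":[-0.4,0.98,0],"dr":[0,0,0]},{"travel":[-0.4,0.98,0],"dr":[0,0,0]},{"travel":[-0.4,0.98,0],"dr":[0,0,0]},{"travel":[-0.4,0.98,0],"dr":[0,0,0]},{"travel":[-0.4,0.98,0],"dr":[0,0,0]},{"travel":[-0.35,1,0],"dr":[0,0,0]}]' 50
python3 -m jog '[{"travel":[0,0,0],"dr":[0,0,7]},{"travel":[0,0,0],"dr":[0,0,7]},{"travel":[0,0,0],"dr":[0,0,7]},{"travel":[0,0,0],"dr":[0,0,7]},{"travel":[0,0,0],"dr":[0,0,7]},{"travel":[0,0,0],"dr":[0,0,7]},{"travel":[0,0,0],"dr":[0,0,7]},{"travel":[0,0,0],"dr":[0,0,7]},{"travel":[0,0,0],"dr":[0,0,7]},{"travel":[0,0,0],"dr":[0,0,7]},{"travel":[0,0,0],"dr":[0,0,7]},{"travel":[0,0,0],"dr":[0,0,7]},{"travel":[0,0,1],"dr":[0,0,6]},{"travel":[0,0,1],"dr":[0,0,0]},{"travel":[0,0,0],"dr":[0,0,0]},{"travel":[0,0,0],"dr":[0,0,0]}]'
python3 -c "
from h import *
go(.6455,.1645,.01,90)
shot('wrist','w7'); shot('top','top2')"
```

```text
time: 20.57
position: [0.6461, 0.1601, 0.1968]
eef_rot: [3.142, 0.0, -3.141]
ft_force: [-0.1, -0.2, 0.0]
width: 0.0499
grasp_force: 0.0
time: 21.9
position: [0.6453, 0.1589, 0.146]
eef_rot: [-3.14, 0.0, 1.572]
ft_force: [-0.3, 0.1, 0.0]
width: 0.0497
grasp_force: 0.0
t 21.9 pos [0.6453 0.1589 0.146 ] rpy [-1.7989e+02  1.0000e-02  9.0090e+01] turn 0.09 travel [0.223 0.006 5.441]
```

View pics/w7.png

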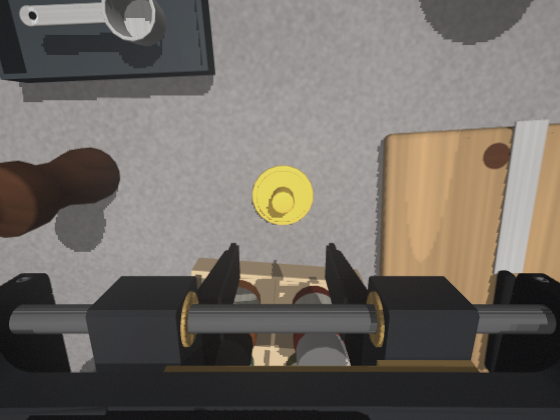

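The yellow knob is at (283,203), its disc at (283,195), clear of the board on the right.

```bash
python3 -c "
from h import *
for u,v,z in [(283,203,.03),(283,195,.005)]: print(world('w7',u,v,z).round(4))"
python3 -m jog '[{"travel":[0.22,0,0.8],"dr":[0,0,0]},{"travel":[0,0,1],"dr":[0,0,0]},{"travel":[0,0,1],"dr":[0,0,0]},{"travel":[0,0,0.5],"dr":[0,0,0]},{"travel":[0,0,0],"dr":[0,0,0]},{"travel":[0,0,0],"dr":[0,0,0]}]'
```

```text
[0.6467 0.1624 0.03  ]
[0.6467 0.1638 0.005 ]
time: 22.5
position: [0.6461, 0.1647, 0.0647]
eef_rot: [3.141, -0.0, 1.572]
ft_force: [0.5, 0.7, 0.4]
width: 0.0501
grasp_force: 0.0
```

```bash
python3 -m jog '[{"travel":[-0.02,0,0.7],"dr":[0,0,0]},{"travel":[0,0,0.7],"dr":[0,0,0]},{"travel":[0,0,0.4],"dr":[0,0,0]},{"travel":[0,0,0.25],"dr":[0,0,0]},{"travel":[0,0,0.13],"dr":[0,0,0]},{"travel":[0,0,0],"dr":[0,0,0]},{"travel":[0,0,0],"dr":[0,0,0]}]'
python3 -m jog '[{"travel":[0,0,0],"dr":[0,0,0]},{"travel":[0,0,0],"dr":[0,0,0]},{"travel":[0,0,0],"dr":[0,0,0]},{"travel":[0,0,0],"dr":[0,0,0]},{"travel":[0,0,0],"dr":[0,0,0]},{"travel":[0,0,0],"dr":[0,0,0]},{"travel":[0,0,0],"dr":[0,0,0]},{"travel":[0,0,0],"dr":[0,0,0]}]' 15 12
```

```text
time: 23.08
position: [0.646, 0.1643, 0.01]
eef_rot: [3.141, -0.0, 1.572]
ft_force: [0.3, -0.0, 0.4]
width: 0.0503
grasp_force: 0.0
time: 23.75
position: [0.6456, 0.1642, 0.0093]
eef_rot: [3.141, -0.0, 1.572]
ft_force: [-0.5, -0.4, 2.2]
width: 0.0214
grasp_force: 12.0
```

```bash
python3 -m jog '[{"travel":[0,0,-0.7],"dr":[0,0,0]},{"travel":[0,0,-1],"dr":[0,0,0]},{"travel":[0,0,-1],"dr":[0,0,0]},{"travel":[0,0,-1],"dr":[0,0,0]},{"travel":[0,0,-1],"dr":[0,0,0]},{"travel":[0,0,-1],"dr":[0,0,0]},{"travel":[0,0,-1],"dr":[0,0,0]},{"travel":[0,0,-0.5],"dr":[0,0,0]},{"travel":[0,0,0],"dr":[0,0,0]}]'
python3 -m jog '[{"travel":[-0.5,-0.2,0],"dr":[0,0,0]},{"travel":[-1,-0.4,0],"dr":[0,0,0]},{"travel":[-1,-0.4,0],"dr":[0,0,0]},{"travel":[-1,-0.4,0],"dr":[0,0,0]},{"travel":[-1,-0.4,0],"dr":[0,0,0]},{"travel":[-1,-0.4,0],"dr":[0,0,0]},{"travel":[-1,-0.4,0],"dr":[0,0,0]},{"travel":[-1,-0.4,0],"dr":[0,0,0]},{"travel":[-1,-0.4,0],"dr":[0,0,0]},{"travel":[-1,-0.4,0],"dr":[0,0,0]},{"travel":[-1,-0.4,0],"dr":[0,0,0]},{"travel":[-1,-0.4,0],"dr":[0,0,0]},{"travel":[-1,-0.4,0],"dr":[0,0,0]},{"travel":[-1,-0.4,0],"dr":[0,0,0]},{"travel":[-1,-0.5,0],"dr":[0,0,0]},{"travel":[-1,-0.5,0],"dr":[0,0,0]},{"travel":[-1,-0.5,0],"dr":[0,0,0]},{"travel":[-1,-0.5,0],"dr":[0,0,0]},{"travel":[-0.9,-0.5,0],"dr":[0,0,0]},{"travel":[0,0,0],"dr":[0,0,0]}]'
python3 -c "
from h import *
go(.4458,-.2977,.0133,90)"
```

```text
time: 24.5
position: [0.6465, 0.1644, 0.1922]
eef_rot: [3.137, -0.001, 1.572]
ft_force: [1.0, -0.2, -0.2]
width: 0.0216
grasp_force: 12.0
time: 26.17
position: [0.4456, -0.2989, 0.1874]
eef_rot: [-3.139, -0.001, 1.569]
ft_force: [0.3, -0.3, -1.3]
width: 0.0215
grasp_force: 12.0
t 26.17 pos [ 0.4456 -0.2989  0.1874] rpy [-1.7987e+02 -6.0000e-02  8.9880e+01] turn -0.12 travel [0.05  0.009 6.966]
```

```bash
python3 -m jog '[{"travel":[0,0,0.8],"dr":[0,0,0]},{"travel":[0,0,1],"dr":[0,0,0]},{"travel":[0,0,1],"dr":[0,0,0]},{"travel":[0,0,1],"dr":[0,0,0]},{"travel":[0,0,1],"dr":[0,0,0]},{"travel":[0,0,0.8],"dr":[0,0,0]},{"travel":[0,0,0.6],"dr":[0,0,0]},{"travel":[0,0,0.3],"dr":[0,0,0]},{"travel":[0,0,0.2],"dr":[0,0,0]},{"travel":[0,0,0.1],"dr":[0,0,0]},{"travel":[0,0,0.06],"dr":[0,0,0]},{"travel":[0,0,0],"dr":[0,0,0]},{"travel":[0,0,0],"dr":[0,0,0]}]'
```

```text
time: 27.25
position: [0.4486, -0.2961, 0.0182]
eef_rot: [3.141, 0.001, 1.572]
ft_force: [-0.0, -0.3, -1.1]
width: 0.0218
grasp_force: 12.0
```

```bash
python3 -m jog '[{"travel":[-0.06,-0.11,0],"dr":[0,0,0]},{"travel":[0,0,0.06],"dr":[0,0,0]},{"travel":[0,0,0.06],"dr":[0,0,0]},{"travel":[0,0,0.04],"dr":[0,0,0]},{"travel":[0,0,0.03],"dr":[0,0,0]},{"travel":[0,0,0],"dr":[0,0,0]}]'
```

```text
time: 27.75
position: [0.4457, -0.2975, 0.0132]
eef_rot: [3.141, 0.0, 1.572]
ft_force: [-2.2, 0.1, 6.3]
width: 0.0216
grasp_force: 12.0
```

```bash
python3 -m jog '[{"travel":[0,0,0],"dr":[0,0,0]},{"travel":[0,0,0],"dr":[0,0,0]},{"travel":[0,0,0],"dr":[0,0,0]},{"travel":[0,0,-0.5],"dr":[0,0,0]},{"travel":[0,0,-1],"dr":[0,0,0]},{"travel":[0,0,-1],"dr":[0,0,0]},{"travel":[0,0,-1],"dr":[0,0,0]},{"travel":[0,0,-1],"dr":[0,0,0]},{"travel":[1,0,0],"dr":[0,0,0]},{"travel":[1,0,0],"dr":[0,0,0]},{"travel":[1,0,0],"dr":[0,0,0]},{"travel":[1,0,0],"dr":[0,0,0]},{"travel":[1,0,0],"dr":[0,0,0]},{"travel":[1,0,0],"dr":[0,0,0]},{"travel":[1,0,0],"dr":[0,0,0]},{"travel":[1,0,0],"dr":[0,0,0]},{"travel":[1,0,0],"dr":[0,0,0]},{"travel":[0.6,0,0],"dr":[0,0,0]},{"travel":[0,0,0],"dr":[0,0,0]}]' 38
python3 -m jog '[{"travel":[0,0,0],"dr":[0,0,-7]},{"travel":[0,0,0],"dr":[0,0,-7]},{"travel":[0,0,0],"dr":[0,0,-7]},{"travel":[0,0,0],"dr":[0,0,-7]},{"travel":[0,0,0],"dr":[0,0,-7]},{"travel":[0,0,0],"dr":[0,0,-7]},{"travel":[0,0,0],"dr":[0,0,-3]},{"travel":[0,0,0],"dr":[0,0,0]},{"travel":[0,0,0],"dr":[0,0,0]}]' 76
python3 -c "
from h import *
go(.4465,-.058,.018,135)
shot('wrist','w8')"
```

```text
time: 29.33
position: [0.4451, -0.0553, 0.1254]
eef_rot: [-3.141, -0.0, 1.574]
ft_force: [0.1, -0.5, 0.2]
width: 0.038
grasp_force: 0.0
time: 30.08
position: [0.4455, -0.058, 0.1253]
eef_rot: [3.142, 0.0, 2.355]
ft_force: [-0.0, -0.4, 0.3]
width: 0.076
grasp_force: 0.0
t 30.08 pos [ 0.4455 -0.058   0.1253] rpy [180.    0.  134.9] turn -0.1 travel [-0.027  0.028  4.292]
```

View pics/w8.png

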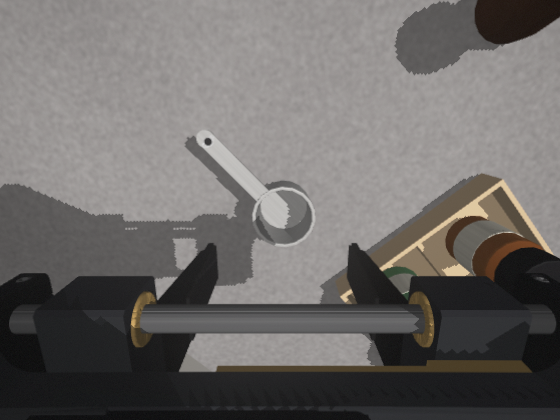

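The cup rim is at (284,216), centred in the jaws, with its handle end at (206,140) clear of the left finger.

```bash
python3 -c "
from h import *
a=world('w8',284,216,.038);b=world('w8',207,141,.037);print(a.round(4),b.round(4),np.degrees(np.arctan2(*(a-b)[[1,0]])),np.linalg.norm(a-b))"
python3 -m jog '[{"travel":[-0.03,0.03,1],"dr":[0,0,0]},{"travel":[0,0,1],"dr":[0,0,0]},{"travel":[0,0,1],"dr":[0,0,0]},{"travel":[0,0,0],"dr":[0,0,0]},{"travel":[0,0,0],"dr":[0,0,0]}]'
python3 -c "
from h import *
go(.4465,-.058,.018,135)"
```

```text
[ 0.4474 -0.0569  0.038 ] [ 0.3606 -0.0561  0.037 ] -0.5055768788559979 0.08678974795059058
time: 30.55
position: [0.4461, -0.0575, 0.0499]
eef_rot: [-3.14, -0.002, 2.356]
ft_force: [0.5, 0.8, -0.0]
width: 0.076
grasp_force: 0.0
t 30.55 pos [ 0.4461 -0.0575  0.0499] rpy [-1.7993e+02 -1.4000e-01  1.3498e+02] turn -0.02 travel [-0.027 -0.002  1.278]
```

```bash
python3 -m jog '[{"travel":[0,0,0.6],"dr":[0,0,0]},{"travel":[0,0,0.4],"dr":[0,0,0]},{"travel":[0,0,0.25],"dr":[0,0,0]},{"travel":[0,0,0],"dr":[0,0,0]},{"travel":[0,0,0],"dr":[0,0,0]}]'
python3 -m jog '[{"travel":[0,0,0],"dr":[0,0,0]},{"travel":[0,0,0],"dr":[0,0,0]},{"travel":[0,0,0],"dr":[0,0,0]},{"travel":[0,0,0],"dr":[0,0,0]},{"travel":[0,0,0],"dr":[0,0,0]},{"travel":[0,0,0],"dr":[0,0,0]},{"travel":[0,0,0],"dr":[0,0,0]},{"travel":[0,0,0],"dr":[0,0,0]}]' 46 15
python3 -m jog '[{"travel":[0,0,-0.5],"dr":[0,0,0]},{"travel":[0,0,-1],"dr":[0,0,0]},{"travel":[0,0,-1],"dr":[0,0,0]},{"travel":[0,0,-1],"dr":[0,0,0]},{"travel":[0,0,-1],"dr":[0,0,0]},{"travel":[0,0,-1],"dr":[0,0,0]},{"travel":[0,0,-1],"dr":[0,0,0]},{"travel":[0,0,-0.5],"dr":[0,0,-3.5]},{"travel":[0,0,0],"dr":[0,0,0]},{"travel":[0,0,0],"dr":[0,0,0]}]'
python3 -c "
from h import *
go(.5273,.400,.19,138.5)
shot('wrist','w9')"
```

```text
time: 30.97
position: [0.4469, -0.0576, 0.0199]
eef_rot: [3.141, 0.001, 2.357]
ft_force: [0.6, -1.1, 0.4]
width: 0.0761
grasp_force: 0.0
time: 31.63
position: [0.4467, -0.0575, 0.0194]
eef_rot: [3.141, 0.0, 2.357]
ft_force: [-1.5, -0.2, 6.4]
width: 0.0532
grasp_force: 15.0
time: 32.47
position: [0.4464, -0.0574, 0.194]
eef_rot: [3.141, 0.001, 2.417]
ft_force: [-0.2, 0.1, -1.6]
width: 0.0531
grasp_force: 15.0
t 32.47 pos [ 0.4464 -0.0574  0.194 ] rpy [1.7997e+02 4.0000e-02 1.3847e+02] turn -0.03 travel [ 9.701 15.849  0.162]
```

View pics/w9.png

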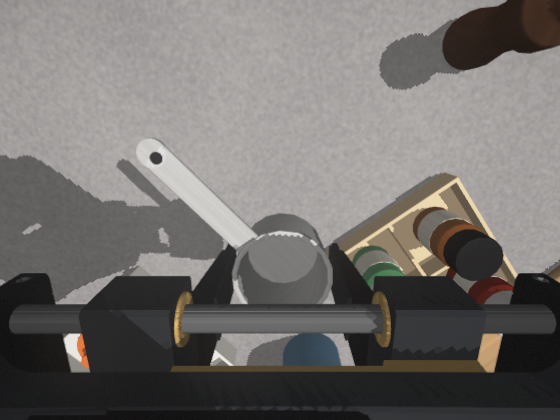

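The cup is held level, its handle end at (155,157). Carrying it to the dark tray.

```bash
python3 -m jog '[{"travel":[0.2,0.35,0],"dr":[0,0,0]},{"travel":[0.5,0.8,0],"dr":[0,0,0]},{"travel":[0.5,0.8,0],"dr":[0,0,0]},{"travel":[0.5,0.8,0],"dr":[0,0,0]},{"travel":[0.5,0.8,0],"dr":[0,0,0]},{"travel":[0.5,0.9,0],"dr":[0,0,0]},{"travel":[0.5,0.9,0],"dr":[0,0,0]},{"travel":[0.5,0.9,0],"dr":[0,0,0]},{"travel":[0.5,0.9,0],"dr":[0,0,0]},{"travel":[0.5,0.9,0],"dr":[0,0,0]},{"travel":[0.5,0.9,0],"dr":[0,0,0]},{"travel":[0.5,0.9,0],"dr":[0,0,0]},{"travel":[0.5,0.8,0],"dr":[0,0,0]},{"travel":[0.5,0.8,0],"dr":[0,0,0]},{"travel":[0.5,0.8,0],"dr":[0,0,0]},{"travel":[0.5,0.8,0],"dr":[0,0,0]},{"travel":[0.5,0.8,0],"dr":[0,0,0]},{"travel":[0.5,0.8,0],"dr":[0,0,0]},{"travel":[0.5,0.6,0],"dr":[0,0,0]},{"travel":[0.5,0.6,0],"dr":[0,0,0]}]'
python3 -m jog '[{"travel":[0.5,0,1],"dr":[0,0,0]},{"travel":[0,0,1],"dr":[0,0,0]},{"travel":[0,0,1],"dr":[0,0,0]},{"travel":[0,0,1],"dr":[0,0,0]},{"travel":[0,0,0],"dr":[0,0,0]},{"travel":[0,0,0],"dr":[0,0,0]}]'
python3 -c "
from h import *
go(.5273,.400,.0239,138.5)
shot('wrist','w10')"
```

```text
time: 34.18
position: [0.5262, 0.4018, 0.192]
eef_rot: [-3.139, -0.001, 2.417]
ft_force: [-0.8, -0.0, -0.7]
width: 0.0532
grasp_force: 15.0
time: 34.68
position: [0.5166, 0.4084, 0.0922]
eef_rot: [-3.138, -0.001, 2.418]
ft_force: [0.5, 0.2, -1.0]
width: 0.0534
grasp_force: 15.0
t 34.68 pos [0.5166 0.4084 0.0922] rpy [-1.7977e+02 -7.0000e-02  1.3853e+02] turn 0.03 travel [-0.543  0.032  2.732]
```

View pics/w10.png

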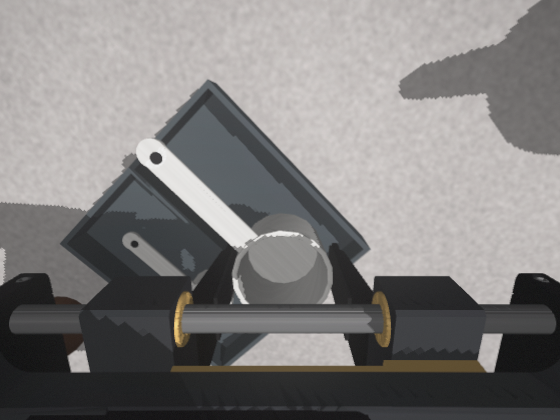

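The dark tray's rim corners are at (210,82), (368,248), (62,243). The handle runs parallel to the bay walls.

```bash
python3 -c "
from h import *
a,b,c=[world('w10',u,v,.03) for u,v in [(210,82),(368,248),(62,243)]]
print(a.round(4),b.round(4),c.round(4),(b+c)/2,np.linalg.norm(a-b),np.linalg.norm(a-c),np.degrees(np.arctan2(*(b-a)[[1,0]])),np.degrees(np.arctan2(*(a-c)[[1,0]]))-90)
"
python3 -m jog '[{"travel":[-0.54,0.03,0],"dr":[0.1,0,0]},{"travel":[0,0,0],"dr":[0,0,0]},{"travel":[0,0,0],"dr":[0,0,0]}]'
```

```text
[0.4078 0.4398 0.03  ] [0.5753 0.4466 0.03  ] [0.4141 0.27   0.03  ] [0.49470947 0.35828167 0.03      ] 0.16759301799183596 0.16990549378525246 2.316240613989667 2.1241180145849654
time: 34.98
position: [0.5294, 0.3996, 0.0954]
eef_rot: [3.141, 0.001, 2.417]
ft_force: [-1.1, -0.9, -0.8]
width: 0.0536
grasp_force: 15.0
```

```bash
python3 -m jog '[{"travel":[0,0,0.6],"dr":[0,0,0]},{"travel":[0,0,0.8],"dr":[0,0,0]},{"travel":[0,0,0.6],"dr":[0,0,0]},{"travel":[0,0,0.4],"dr":[0,0,0]},{"travel":[0,0,0.2],"dr":[0,0,0]},{"travel":[0,0,0.12],"dr":[0,0,0]},{"travel":[0,0,0],"dr":[0,0,0]},{"travel":[0,0,0],"dr":[0,0,0]}]'
```

```text
time: 35.65
position: [0.5286, 0.4001, 0.0269]
eef_rot: [-3.141, 0.0, 2.418]
ft_force: [0.2, 0.7, -0.8]
width: 0.0536
grasp_force: 15.0
```

```bash
python3 -m jog '[{"travel":[0,0,0.04],"dr":[0,0,0]},{"travel":[0,0,0.04],"dr":[0,0,0]},{"travel":[0,0,0.03],"dr":[0,0,0]},{"travel":[0,0,0.03],"dr":[0,0,0]},{"travel":[0,0,0],"dr":[0,0,0]}]'
```

```text
time: 36.07
position: [0.5285, 0.3999, 0.0235]
eef_rot: [-3.141, 0.0, 2.418]
ft_force: [-0.5, -1.0, 5.1]
width: 0.0536
grasp_force: 15.0
```

Contact. I'll open only slightly (61 mm), rise, and back away for a check.

```bash
python3 -m jog '[{"travel":[0,0,0],"dr":[0,0,0]},{"travel":[0,0,0],"dr":[0,0,0]},{"travel":[0,0,0],"dr":[0,0,0]},{"travel":[0,0,-0.3],"dr":[0,0,0]},{"travel":[0,0,-0.7],"dr":[0,0,0]},{"travel":[0,0,-1],"dr":[0,0,0]},{"travel":[0,0,-1],"dr":[0,0,0]},{"travel":[0,0,-1],"dr":[0,0,0]},{"travel":[0,0,-1],"dr":[0,0,0]},{"travel":[0,0,-1],"dr":[0,0,0]},{"travel":[0,0,-1],"dr":[0,0,0]},{"travel":[0.7,0.7,0],"dr":[0,0,0]},{"travel":[0.7,0.7,0],"dr":[0,0,0]},{"travel":[0.7,0.7,0],"dr":[0,0,0]},{"travel":[0.7,0.7,0],"dr":[0,0,0]},{"travel":[0.7,0.7,0],"dr":[0,0,0]},{"travel":[0.7,0.7,0],"dr":[0,0,0]},{"travel":[0.7,0.7,0],"dr":[0,0,0]},{"travel":[0,0,0],"dr":[0,0,0]}]' 61
python3 -c "
from h import *
shot('top','top3'); p=cv2.imread('pics/top3.png'); cv2.imwrite('pics/c4.png',cv2.resize(p[115:290,80:480],None,fx=2,fy=2,interpolation=cv2.INTER_CUBIC))"
```

```text
time: 37.65
position: [0.5163, 0.5766, 0.1972]
eef_rot: [-3.141, -0.001, 2.421]
ft_force: [0.6, 0.3, 0.0]
width: 0.0613
grasp_force: 0.0
```

View pics/c4.png

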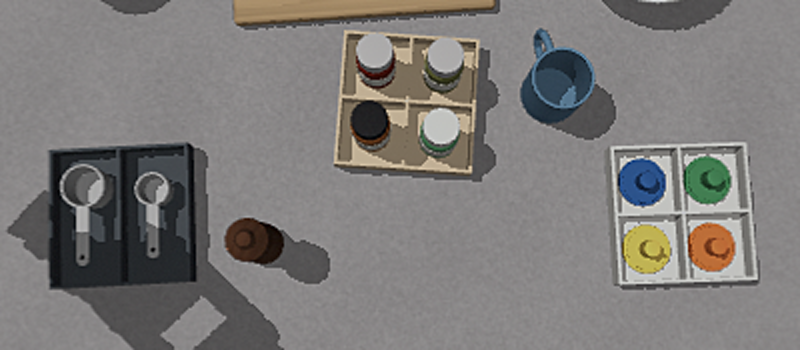

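The crop shows both jars standing in the front spice bays (370,120) and (440,130), and both covers flat in theirs (647,248) and (712,246). The cup is in the long bay (83,187) with its handle along it. The mug and mill haven't moved.

```bash
python3 -c "
from workcell import env
print(env.finish_job())"
```

```text
the job is handed in; nothing more can be done
None
```

The job is handed in after about 38 s of robot time: the last top view showed both jars, both covers and the cup in their bays as asked, the mug and mill not moved, and the gripper clear of everything.

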